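# Put the work light off, flip its kickstand over centre and hold it upright

## Robot

A 6-joint arm with a two-finger parallel gripper is mounted at the origin on the work surface. World frame = base frame: x ahead of the robot, y to its left, z up, the work surface at z = 0. Lengths are in mm, angles in degrees, forces in N, time in s.
With the tool pointing down it reaches from about 350 to 850 mm from the base axis. Payload 8.1 kg.
Tool frame: the origin (TCP) lies midway between the tips of the shut fingers; the grasp point (between the pads) lies 19 mm behind it (r.grip_depth is the distance from the TCP to the grasp point, in mm); z points along the fingers, y is the direction in which the jaws open and shut (so a half turn about z gives the same grasp; the last joint's range is limited). The gripper opens to 85 mm and grips with 20 to 120 N. Pads are 22 mm wide; open, the fingers measure 114 mm over their backs; the gripper's body (76 mm by 85 mm) begins 54 mm behind the grasp point. The pads swing forward as they close: fully open they stand 13 mm farther back than shut.
Start: joints at [60.195, 7.471, 85.268, -0, 87.261, -4.893], TCP at [252.717, 544.187, 231.292] pointing down, gripper open.
Joint ranges: [-169.43, 169.43], [-51.17, 129.36], [1.28, 143.12], [-76.62, 256.62], [0, 156.53], [-152.29, 152.29]. Speed limits (degrees/s): [136.94, 136.94, 159.86, 180, 180, 180].

## Interface

Orientations are given as [roll, pitch, yaw] about the fixed x, y, z axes, in that order (R = Rz(yaw) Ry(pitch) Rx(roll)).
In Python, from bench import r, imaging gives the robot as it stands.
- The arm moves only by the shell command python3 -m creep 'ROWS' [FORCE]. ROWS is text: rows parted by semicolons, each of 7 numbers parted by spaces: the shift along the tool's x, y, z in cm, then the turn, a rotation vector about the tool's x, y, z in degrees, then the finger opening in cm, from 0 to 8.54. In form: dx dy dz ax ay az gripper; .... A call has 1 to 20 rows; each row is the pose to reach, as a shift and turn from the pose measured when the call began, along the tool's axes at that moment; what a row does not reach only later rows make up. A row lasts 1/10 s, in which the tool goes at most 50 mm and 8.59 degrees, less where a joint would pass 70% of its speed; a pose out of reach is approached as far as the arm can. A call with a gripper value outside its range is refused whole. The fingers move at their own pace and stop on an object; FORCE is the grip in N (left out, the last holds). Time passes only in rows, so rows that repeat a pose let the fingers close. It gives the time, the measured TCP pose, the force and the opening at its end, in the units of the state.
- r.sense(): the state, without advancing time (a new reading comes with each control period).
- imaging.snapshot(name): name is "scene" or "top"; returns the picture (384x512x3 uint8, red, green, blue); there is no depth.
- imaging.camera_info(name): a dict with "camera_matrix" (3x3 intrinsics, pixels), "R" (3x3) and "t" (3): a world point X has camera coordinates R X + t. Camera axes: x right, y down, z forward; pixel columns grow to the right and rows downward; lengths in mm; the calibration is good to about 2 mm. A picture is of the moment at which its call begins. camera_info takes no time and is no camera call.
- r.hand_in(): hands the job in, once; it reports no verdict.
The state is a dict: "time": time; "joint_pos": joint angles; "qd": joint speeds; "joint_efforts": joint torques, N m; "tool_pos": TCP position; "tcp_rot": TCP orientation; "ft_force": force on the tool from outside, world axes, zero at the start; "wrist_torque": the same for the moment, N m; "finger_gap": finger opening in mm.
Only numpy, scipy, OpenCV 4.12 (cv2) and the standard library are available. Lean on these libraries where they do the work, as an engineer would, in place of code of your own. Each camera call takes 0.05 s, during which the arm holds its last target.

## Task

The leaning bench work light is about to get a new diffuser. First turn its dimmer knob fully anticlockwise to the off stop, then flip the kickstand on the back of the light over centre until it has snapped down against its stop. Then take the light by its top bar, bring the frame upright, and finish while still holding it there by the bar, since it tips over as soon as it is let go; leave the other things on the bench where they are.

Things in the scene. Friction and masses are not known exactly. Their poses are not given: they have to be found in the camera images.
- lamp: The work light: its fixed dark steel base plate (150 x 225 x 10 mm, screwed down) with two ears. Origin: on the bench, straight below the hub, the pivot of the light's frame (hub axis 45 mm above the bench). Axes: z up; y along the hub; x horizontal, to the back of the light, the side of the kickstand. The light leans to -x, where two rubber posts carry it.
- lamp_frame (a joint): Lean of the frame about its hub, rad: 0 = upright; starts at -0.61, leaning to the lamp's -x; positive = tipped to +x, stop at +0.22, where the kickstand's foot meets the bench. Weight and a light spring pull it back to -0.61 when let go: about 2.5 N across the top bar start raising it, about 1 N holds it upright. Pressing the kickstand on its stop with over 3 N lifts the frame too.
- bar (a point): Middle of the frame's round top bar: 16 mm diameter, 144 mm free length, 180 mm from the hub axis. Axes turn with the frame: y along the bar (= lamp's y), z up along the frame, x to the kickstand's side. Frame (0.8 kg): two side tubes 160 mm apart and a lamp head 28 mm thick, 142 mm wide, 35 to 135 mm from the hub; 37 mm gap between head and bar.
- kickstand (a joint): Kickstand angle relative to the frame about an axis parallel to the lamp's y, rad: 0 = folded, up along the back of the frame (start); it swings away from the frame to the lamp's +x and down, to its stop at 2.02 = flipped down. An over-centre spring (0.2 Nm at the ends) drives it to the nearer end; past the dead point near 1.0 it snaps down by itself.
- kickstand_pivot (a point): Pivot of the kickstand on the back of the frame: 60 mm above the hub along the frame and 35 mm behind the frame's plane.
- kickstand_foot (a point): Centre of the round rubber foot (18 mm ball) at the free end of the kickstand, 140 mm from its pivot; the leg is a round steel rod 12 mm in diameter. Folded, the foot stands 20 mm beyond the top bar along the frame and 35 mm behind it, clear on all sides from above.
- dimmer (a joint): Dimmer knob of the light, rad: 0 = off, the end stop reached by turning anticlockwise seen from above; grows clockwise. Starts between 0.5 and 1.3; stays where it is left.
- dimmer_grip (a point): On the upright axis of the dimmer knob, within its bar-shaped grip: 42 mm long (along this point's x axis, which turns with the knob), 14 mm wide, from 59 to 89 mm above the bench, over a 44 mm disc whose top is at 59 mm. The knob sits on a grey box 90 x 110 x 45 mm high, fixed to the bench.
- tape_a: bystander, roll of grey tape lying flat, 62 mm diameter, 19 mm high, near the light; leave in place
- tape_b: bystander, roll of white tape lying flat, 68 mm diameter, 24 mm high; leave in place
- parts_bin: bystander, open white plastic bin 80 x 100 x 40 mm high, near the light; leave in place
- carton: bystander, flat cardboard carton 100 x 150 x 35 mm high; leave in place
- screwdriver: bystander, screwdriver lying on the bench; leave in place
- spray_can: bystander, aluminium can 60 mm diameter, 170 mm high, standing; leave in place
- wrench: bystander, wrench lying on the bench; leave in place
There are look-alikes about, which are no part of the job. Leave any blue look-alike of the part that bears dimmer alone.

How it is judged:
By the outcome, as a careful person would: the job done as asked, in the order asked, and still so for the second after the job is handed in, while the arm keeps its last pose, push and grip.
It also fails if it takes over 72 s, if anything falls off the work surface, if the arm or the gripper's body presses on something with over 40 N, if the wrist force passes 120 N, or if a joint passes its speed limit or range.

## Working session

There is one attempt and no reset: what is moved stays moved. The work goes in short steps, Python scripts to look and compute and a shell command to move; the robot and the scene stay as the last step left them, time stands still between calls to the robot, and variables do not carry over. Pictures are saved under pics/ and viewed, and the job is handed in when it is done.

```bash
mkdir -p pics; ls; python3 - <<'E'
from bench import r, imaging
import cv2,numpy as np
for n in ("scene","top"):
    im=imaging.snapshot(n); cv2.imwrite(f"pics/{n}0.png",im[:,:,::-1])
    c=imaging.camera_info(n); print(n,np.round(c["camera_matrix"],1).tolist(),np.round(c["R"],4).tolist(),np.round(c["t"],1).tolist())
print(r.sense())
E
```

```text
pics
scene [[349.7, 0.0, 250.3], [0.0, 349.7, 188.4], [0.0, 0.0, 1.0]] [[0.3972, 0.9177, 0.0075], [0.7909, -0.3381, -0.5101], [-0.4656, 0.2085, -0.8601]] [-140.5, -293.7, 1397.3]
top [[453.8, 0.0, 259.3], [0.0, 453.8, 198.3], [0.0, 0.0, 1.0]] [[0.0297, -0.9996, 0.0032], [-0.9984, -0.0298, -0.0484], [0.0485, -0.0018, -0.9988]] [-58.5, 485.2, 1495.1]
{'time': 0.1, 'joint_pos': array([ 6.01927760e+01,  7.51027063e+00,  8.53215963e+01, -6.93105140e-04,
        8.72612967e+01, -4.89447332e+00]), 'qd': array([-0.02811172, -0.11163541, -0.2095008 ,  0.05970946, -0.09151418,
       -0.10151696]), 'joint_efforts': array([ 1.71147374e-03, -5.70947850e+01, -5.01941371e+01, -6.80372682e-05,
        8.06055934e-03, -9.94625293e-05]), 'tool_pos': array([252.50048637, 543.75379538, 230.36848143]), 'tcp_rot': array([-1.79907117e+02, -7.25905767e-03,  1.55087277e+02]), 'ft_force': array([-0.52072775,  0.70065373, -0.42288939]), 'wrist_torque': array([ 0.05033675, -0.02380618, -0.01649572]), 'finger_gap': 85.64634780302463}
```

View pics/scene0.png

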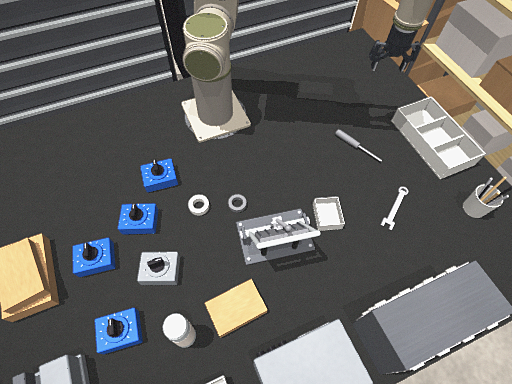

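View pics/top0.png

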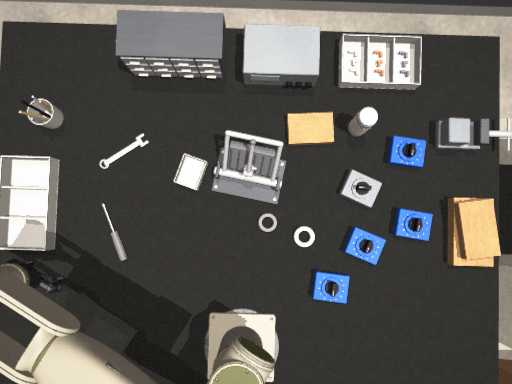

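The top view shows the grey dimmer box at about (361,188) and the lamp at about (250,165). The blue boxes are look-alikes. I'll zoom in next.

```bash
python3 - <<'E'
import cv2,numpy as np
t=cv2.imread("pics/top0.png");s=cv2.imread("pics/scene0.png")
a=cv2.resize(t[120:220,200:300],(500,500),interpolation=cv2.INTER_CUBIC)
b=cv2.resize(t[160:220,330:390],(300,300),interpolation=cv2.INTER_CUBIC)
cv2.imwrite("pics/zt.png",np.hstack([a,np.vstack([b,np.zeros((200,300,3),np.uint8)])]))
a=cv2.resize(s[195:275,225:325],(500,400),interpolation=cv2.INTER_CUBIC)
b=cv2.resize(s[240:300,130:190],(300,300),interpolation=cv2.INTER_CUBIC)
cv2.imwrite("pics/zs.png",np.hstack([a,np.vstack([b,np.zeros((100,300,3),np.uint8)])]))
E
```

```text
(no output)
```

View pics/zt.png

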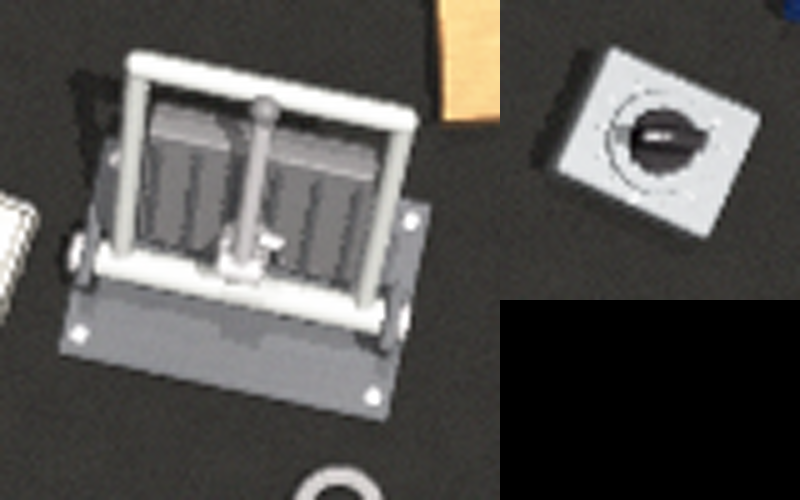

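View pics/zs.png

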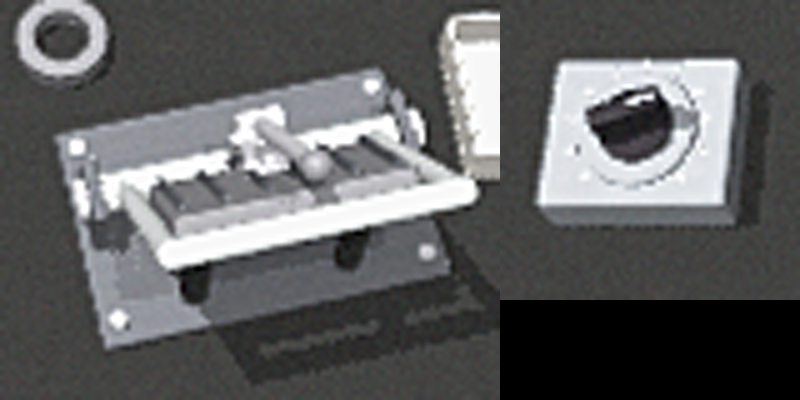

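```bash
cat > h.py <<'E'
import numpy as np
from bench import imaging
def cam(n):
    c=imaging.camera_info(n); return np.array(c["camera_matrix"]),np.array(c["R"]),np.array(c["t"])
def ray(n,uv):
    K,R,t=cam(n); d=R.T@np.linalg.solve(K,[uv[0],uv[1],1.]); return -R.T@t,d
def onz(n,uv,z):
    o,d=ray(n,uv); return o+d*(z-o[2])/d[2]
def tri(a,b):
    o1,d1=ray("scene",a);o2,d2=ray("top",b); d1/=np.linalg.norm(d1); d2/=np.linalg.norm(d2)
    s=np.linalg.lstsq(np.c_[d1,-d2],o2-o1,rcond=None)[0]
    p,q=o1+s[0]*d1,o2+s[1]*d2; return (p+q)/2,np.linalg.norm(p-q)
def proj(n,X):
    K,R,t=cam(n); p=K@(R@np.asarray(X,float)+t); return p[:2]/p[2]
E
python3 - <<'E'
from h import *
import cv2
zt=lambda x,y:(200+(x+.5)/5-.5,120+(y+.5)/5-.5)
zk=lambda x,y:(330+(x-500+.5)/5-.5,160+(y+.5)/5-.5)
zs=lambda x,y:(225+(x+.5)/5-.5,195+(y+.5)/5-.5)
zks=lambda x,y:(130+(x-500+.5)/5-.5,240+(y+.5)/5-.5)
b=[onz("top",zt(132,63),192.5),onz("top",zt(412,119),192.5)]; print("bar",b,np.linalg.norm(b[0]-b[1]))
print("bar scene",onz("scene",zs(470,190),192.5),onz("scene",zs(165,252),192.5))
print("foot",tri(zs(316,165),zt(265,108)))
print("bolts",[onz("top",zt(*p),12) for p in [(79,333),(373,396),(411,220)]])
print("bolts s",[onz("scene",zs(*p),12) for p in [(78,148),(372,87),(118,319),(427,251)]])
c=[onz("top",zk(*p),45) for p in [(613,47),(760,120),(708,238),(558,170)]]; print("box",c,np.mean(c,0))
c=[onz("scene",zks(*p),45) for p in [(557,60),(740,62),(737,215),(540,207)]]; print("boxs",c,np.mean(c,0))
t=cv2.imread("pics/top0.png");s=cv2.imread("pics/scene0.png")
a=cv2.resize(t[173:203,346:376],(400,400),interpolation=cv2.INTER_NEAREST)
b=cv2.resize(s[250:280,140:170],(400,400),interpolation=cv2.INTER_NEAREST)
cv2.imwrite("pics/zk.png",np.hstack([a,b]).clip(0,100)*2)
E
```

```text
bar [array([669.53541774,  60.19323631, 192.5       ]), array([ 641.34912645, -105.43847057,  192.5       ])] 168.0128844425823
bar scene [670.11120359  59.79180991 192.5       ] [ 637.98918083 -103.91314365  192.5       ]
foot (array([638.51778377, -19.83477058, 229.89372532]), np.float64(0.7974105497823278))
bolts [array([522.46237832, 103.20972946,  12.        ]), array([486.39224688, -93.34501477,  12.        ]), array([ 604.5709386 , -115.36477192,   12.        ])]
bolts s [array([486.77772655, -93.69977468,  12.        ]), array([522.80036531, 103.39627697,  12.        ]), array([ 603.62142298, -115.43832093,   12.        ]), array([639.70377461,  81.78096579,  12.        ])]
box [array([ 589.61697352, -343.6685603 ,   45.        ]), array([ 544.76810008, -440.35224411,   45.        ]), array([ 466.91334905, -407.84869632,   45.        ]), array([ 508.22564594, -309.48924251,   45.        ])] [ 527.38101715 -375.33968581   45.        ]
boxs [array([ 466.86106507, -409.0376418 ,   45.        ]), array([ 511.61703294, -308.04178351,   45.        ]), array([ 599.8308515 , -337.40888587,   45.        ]), array([ 550.45499477, -440.4308868 ,   45.        ])] [ 532.19098607 -373.72979949   45.        ]
```

View pics/zk.png

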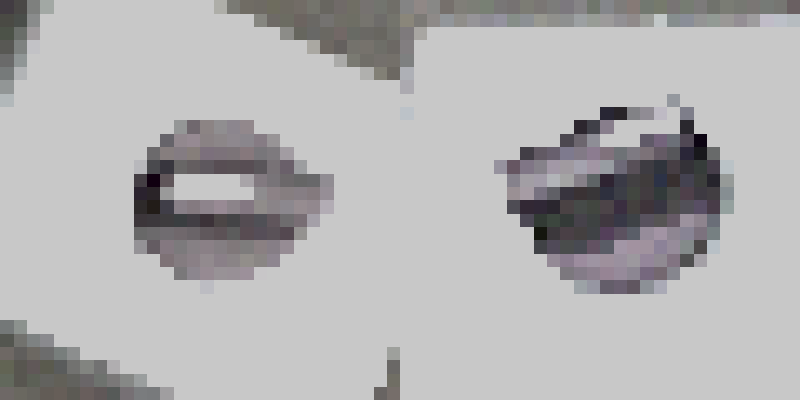

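```bash
python3 - <<'E'
from h import *
s=30/400
zt=lambda x,y:(346+x*s-.5,173+y*s-.5)
zz=lambda x,y:(140+(x-400)*s-.5,250+y*s-.5)
L,R=tri(zz(508,178),zt(137,188)),tri(zz(688,118),zt(330,190)); print(L,R,(L[0]+R[0])/2)
d=L[0]-R[0]; print(np.linalg.norm(d),np.degrees(np.arctan2(d[1],d[0])))
a,b=[onz("top",zt(*p),89) for p in[(137,188),(330,190)]];print(a,b,(a+b)/2,np.linalg.norm(a-b),np.degrees(np.arctan2(*(a-b)[1::-1])))
a,b=[onz("scene",zz(*p),89) for p in[(508,178),(688,118)]];print(a,b,(a+b)/2,np.degrees(np.arctan2(*(a-b)[1::-1])))
for p in [(150,160),(330,178),(137,220),(305,235)]: print(onz("top",zt(*p),89))
# disc
print(onz("top",zt(228,200),57))
for n in("top","scene"):
  p=proj(n,[530,-375,89]); q=proj(n,[530,-375,57]);o=(346,173) if n=="top" else (140,250); print(n,(p+.5-o)/s,(q+.5-o)/s)
E
```

```text
(array([ 527.03500979, -373.05442407,   75.06762608]), np.float64(45.57331065429574)) (array([ 532.65212362, -369.89139911,  110.64231505]), np.float64(35.431263523284755)) [ 529.8435667  -371.47291159   92.85497057]
36.15404804748221 -150.6159204849385
[ 528.90660417 -347.02425105   89.        ] [ 529.8022755  -392.74271898   89.        ] [ 529.35443984 -369.88348501   89.        ] 45.727240652329776 91.12233908172703
[ 527.71731734 -393.84845334   89.        ] [ 529.95149061 -355.01245204   89.        ] [ 528.83440397 -374.43045269   89.        ] -93.29250588763591
[ 535.64484258 -349.97433889   89.        ]
[ 532.65047681 -392.69174447   89.        ]
[ 521.31496992 -347.17185747   89.        ]
[ 518.94909868 -387.01450457   89.        ]
[ 529.23833433 -375.96386764   57.        ]
top [255.14585288 186.92731406] [224.0802448  196.74305941]
scene [197.18899246 153.75181573] [230.54444717 202.07831277]
```

```bash
cat >> h.py <<'E'
from scipy.spatial.transform import Rotation as Ro
from bench import r
O=np.array([553.8,-4.2]); XL=np.array([-.984,.179]); 
def lamp(x,y,z):  # lamp -> world
    YL=np.array([-XL[1],XL[0]]); return np.r_[O+x*XL+y*YL,z]
def row(p,rpy):
    s=r.sense(); R0=Ro.from_euler('xyz',s['tcp_rot'],degrees=True); R1=Ro.from_euler('xyz',rpy,degrees=True)
    d=R0.inv().apply(np.array(p)-s['tool_pos'])/10; w=(R0.inv()*R1).as_rotvec(degrees=True)
    print(np.round(np.r_[d,w],2), "dist",round(np.linalg.norm(d)*10),"t",s['time'])
def st():
    s=r.sense(); print(*[(k,np.round(s[k],2).tolist()) for k in('time','tool_pos','tcp_rot','ft_force','wrist_torque','finger_gap','joint_pos')],sep='\n')
E
python3 -c "
from h import *
row([529,-374.5,170],[180,0,86])"
```

```text
[-6.376e+01 -7.162e+01  6.140e+00 -9.000e-02  5.000e-02  6.909e+01] dist 961 t 0.1
```

```bash
python3 -m creep '-16 -18 0 0 0 17 6;-16 -18 0 0 0 17 6;-16 -18 0 0 0 17 6;-16 -18 0 0 0 17 6;-16 -18 0 0 0 17 6;-32 -36 0 0 0 34 6;-32 -36 0 0 0 34 6;-32 -36 0 0 0 34 6;-32 -36 0 0 0 34 6;-32 -36 0 0 0 34 6;-48 -54 3 0 0 52 6;-48 -54 3 0 0 52 6;-48 -54 3 0 0 52 6;-48 -54 3 0 0 52 6;-48 -54 3 0 0 52 6;-63.8 -71.6 6 0 0 69 6;-63.8 -71.6 6 0 0 69 6;-63.8 -71.6 6 0 0 69 6;-63.8 -71.6 6 0 0 69 6;-63.8 -71.6 6 0 0 69 6'; python3 -c "
from h import *
st();row([529,-374.5,62],[180,0,86])"
```

```text
time: 2.1
tool_pos: [529.2, -377.0, 170.1]
tcp_rot: [-179.9, 0.1, 86.0]
ft_force: [0.3, 0.4, 0.1]
finger_gap: 60.6
('time', 2.1)
('tool_pos', [529.21, -377.05, 170.05])
('tcp_rot', [-179.9, 0.06, 86.02])
('ft_force', [0.34, 0.4, 0.13])
('wrist_torque', [0.07, -0.0, 0.03])
('finger_gap', 60.59)
('joint_pos', [-39.93, 17.04, 80.76, -0.11, 82.24, -35.93])
[ 0.26 -0.02 10.8  -0.1   0.06  0.02] dist 108 t 2.1
```

```bash
python3 -m creep '0.25 0 3 0 0 0 6;0.25 0 6 0 0 0 6;0.25 0 8 0 0 0 6;0.25 0 9.5 0 0 0 6;0.25 0 10.6 0 0 0 6;0.25 0 10.6 0 0 0 6;0.25 0 10.6 0 0 0 6'; python3 - <<'E'
from h import *
import cv2
st()
for n,(c,d) in {"scene":(160,250),"top":(361,185)}.items():
    im=imaging.snapshot(n)[d-40:d+40,c-40:c+40]; cv2.imwrite(f"pics/k1{n}.png",cv2.resize(im,(400,400),interpolation=cv2.INTER_CUBIC)[:,:,::-1])
a=np.hstack([cv2.imread("pics/k1scene.png"),cv2.imread("pics/k1top.png")]);cv2.imwrite("pics/k1.png",a)
E
```

```text
time: 2.8
tool_pos: [529.6, -374.9, 64.9]
tcp_rot: [-179.9, 0.1, 86.0]
ft_force: [0.5, -0.4, 0.3]
finger_gap: 60.3
('time', 2.8)
('tool_pos', [529.64, -374.9, 64.91])
('tcp_rot', [-179.95, 0.1, 86.03])
('ft_force', [0.47, -0.41, 0.32])
('wrist_torque', [0.01, -0.03, 0.03])
('finger_gap', 60.34)
('joint_pos', [-39.76, 22.25, 85.8, -0.12, 71.94, -35.75])
```

View pics/k1.png

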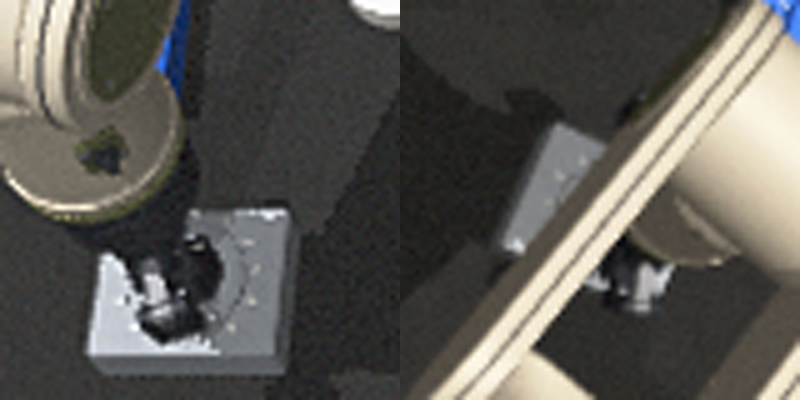

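The fingers straddle the knob in the scene view at about (180,280) in the zoom. I'm closing them now.

```bash
python3 -m creep '0 0 0 0 0 0 1;0 0 0 0 0 0 1;0 0 0 0 0 0 1;0 0 0 0 0 0 0.8;0 0 0 0 0 0 0.8;0 0 0 0 0 0 0.8;0 0 0 0 0 0 0.8' 40; python3 -c "
from h import *
st()"
```

```text
time: 3.6
tool_pos: [530.5, -375.7, 66.5]
tcp_rot: [179.9, 0.2, 86.0]
ft_force: [-0.2, -0.7, 5.2]
finger_gap: 13.2
('time', 3.6)
('tool_pos', [530.48, -375.66, 66.5])
('tcp_rot', [179.93, 0.19, 86.03])
('ft_force', [-0.17, -0.74, 5.15])
('wrist_torque', [0.05, 0.03, 0.02])
('finger_gap', 13.24)
('joint_pos', [-39.76, 22.17, 85.72, -0.12, 71.94, -35.75])
```

```bash
python3 -m creep '0 0 -0.15 0 0 0 0.8;0 0 -0.15 0 0 -4 0.8;0 0 -0.15 0 0 -8 0.8;0 0 -0.15 0 0 -12 0.8;0 0 -0.15 0 0 -16 0.8;0 0 -0.15 0 0 -20 0.8;0 0 -0.15 0 0 -20 0.8'; python3 -c "
from h import *
st()"
```

```text
time: 4.3
tool_pos: [530.2, -375.6, 66.6]
tcp_rot: [-180.0, 0.2, 106.1]
ft_force: [4.0, -4.1, -7.8]
finger_gap: 13.2
('time', 4.3)
('tool_pos', [530.18, -375.62, 66.6])
('tcp_rot', [-179.98, 0.18, 106.11])
('ft_force', [3.97, -4.09, -7.77])
('wrist_torque', [-0.72, -0.74, 0.03])
('finger_gap', 13.21)
('joint_pos', [-39.77, 22.16, 85.73, -0.13, 71.99, -55.84])
```

```bash
python3 -m creep '0 0 0.07 0 0 -3 0.8;0 0 0.07 0 0 -6 0.8;0 0 0.07 0 0 -9 0.8;0 0 0.07 0 0 -12 0.8;0 0 0.07 0 0 -12 0.8'; python3 -c "
from h import *
st()"
```

```text
time: 4.8
tool_pos: [530.1, -375.8, 66.5]
tcp_rot: [-179.9, 0.2, 118.1]
ft_force: [-1.8, 0.2, 5.6]
finger_gap: 13.0
('time', 4.8)
('tool_pos', [530.15, -375.77, 66.53])
('tcp_rot', [-179.93, 0.18, 118.14])
('ft_force', [-1.84, 0.19, 5.58])
('wrist_torque', [0.1, 0.22, 0.1])
('finger_gap', 13.02)
('joint_pos', [-39.77, 22.16, 85.72, -0.14, 71.97, -67.87])
```

```bash
python3 -m creep '0 0 0 0 0 -3 0.8;0 0 0 0 0 -6 0.8;0 0 0 0 0 -9 0.8;0 0 0 0 0 -9 0.8'; python3 -c "
from h import *
st()"
```

```text
time: 5.2
tool_pos: [530.0, -375.7, 66.5]
tcp_rot: [-179.9, 0.1, 127.1]
ft_force: [-0.7, -0.6, 2.0]
finger_gap: 13.0
('time', 5.2)
('tool_pos', [530.01, -375.74, 66.5])
('tcp_rot', [-179.9, 0.15, 127.12])
('ft_force', [-0.7, -0.61, 2.01])
('wrist_torque', [-0.08, 0.01, 0.03])
('finger_gap', 12.97)
('joint_pos', [-39.78, 22.16, 85.73, -0.14, 71.99, -76.85])
```

```bash
python3 -m creep '0 0 0 0 0 -3 0.8;0 0 0 0 0 -6 0.8;0 0 0 0 0 -9 0.8;0 0 0 0 0 -9 0.8'; python3 -c "
from h import *
st()"
```

```text
time: 5.6
tool_pos: [530.0, -375.8, 66.5]
tcp_rot: [-179.9, 0.1, 136.0]
ft_force: [-0.1, -0.6, 1.7]
finger_gap: 13.5
('time', 5.6)
('tool_pos', [529.95, -375.82, 66.54])
('tcp_rot', [-179.87, 0.13, 136.04])
('ft_force', [-0.12, -0.63, 1.65])
('wrist_torque', [-0.21, -0.08, -0.01])
('finger_gap', 13.47)
('joint_pos', [-39.78, 22.16, 85.73, -0.15, 71.99, -85.78])
```

```bash
python3 -m creep '0 0 0 0 0 -3 0.8;0 0 0 0 0 -6 0.8;0 0 0 0 0 -6 0.8'; python3 -c "
from h import *
st()"
```

```text
time: 5.9
tool_pos: [529.9, -375.9, 66.5]
tcp_rot: [-179.8, 0.1, 141.9]
ft_force: [0.4, -1.5, 1.0]
finger_gap: 13.2
('time', 5.9)
('tool_pos', [529.88, -375.89, 66.52])
('tcp_rot', [-179.85, 0.12, 141.93])
('ft_force', [0.39, -1.49, 0.98])
('wrist_torque', [-0.1, -0.08, 0.06])
('finger_gap', 13.19)
('joint_pos', [-39.79, 22.16, 85.73, -0.15, 71.99, -91.67])
```

```bash
python3 -m creep '0 0 0 0 0 -3 0.8;0 0 0 0 0 -6 0.8;0 0 0 0 0 -9 0.8;0 0 0 0 0 -9 0.8'; python3 -c "
from h import *
st()"
```

```text
time: 6.3
tool_pos: [529.8, -376.0, 66.5]
tcp_rot: [-179.8, 0.1, 150.8]
ft_force: [-1.1, -1.7, 1.8]
finger_gap: 13.3
('time', 6.3)
('tool_pos', [529.82, -375.97, 66.54])
('tcp_rot', [-179.83, 0.09, 150.79])
('ft_force', [-1.12, -1.74, 1.8])
('wrist_torque', [-0.19, -0.04, 0.01])
('finger_gap', 13.27)
('joint_pos', [-39.79, 22.16, 85.73, -0.16, 71.99, -100.54])
```

```bash
python3 -m creep '0 0 0 0 0 -3 0.8;0 0 0 0 0 -6 0.8;0 0 0 0 0 -6 0.8'; python3 -c "
from h import *
st()"
```

```text
time: 6.6
tool_pos: [529.8, -376.0, 66.5]
tcp_rot: [-179.8, 0.1, 156.6]
ft_force: [0.4, -1.6, 1.7]
finger_gap: 12.7
('time', 6.6)
('tool_pos', [529.79, -376.0, 66.52])
('tcp_rot', [-179.82, 0.07, 156.64])
('ft_force', [0.37, -1.59, 1.68])
('wrist_torque', [-0.16, -0.09, -0.04])
('finger_gap', 12.73)
('joint_pos', [-39.8, 22.16, 85.73, -0.16, 71.99, -106.38])
```

```bash
python3 -m creep '0 0 0 0 0 -3 0.8;0 0 0 0 0 -6 0.8;0 0 0 0 0 -6 0.8'; python3 -c "
from h import *
st()"
```

```text
time: 6.9
tool_pos: [529.5, -376.0, 66.6]
tcp_rot: [-179.8, 0.0, 162.3]
ft_force: [-1.6, 1.1, 4.2]
finger_gap: 13.2
('time', 6.9)
('tool_pos', [529.53, -375.98, 66.64])
('tcp_rot', [-179.85, 0.03, 162.35])
('ft_force', [-1.62, 1.14, 4.19])
('wrist_torque', [0.18, 0.34, -2.04])
('finger_gap', 13.25)
('joint_pos', [-39.83, 22.15, 85.73, -0.13, 72.03, -112.13])
```

```bash
python3 -m creep '0 0 0 0 0 -3 0.8;0 0 0 0 0 -6 0.8;0 0 0 0 0 -6 0.8'; python3 - <<'E'
from h import *
import cv2
st(); print(r.sense()['joint_efforts'])
im=imaging.snapshot("scene")[220:300,120:200]; cv2.imwrite("pics/k2.png",cv2.resize(im,(600,600),interpolation=cv2.INTER_CUBIC)[:,:,::-1])
E
```

```text
time: 7.2
tool_pos: [529.5, -376.0, 66.8]
tcp_rot: [-179.9, 0.0, 168.0]
ft_force: [-0.1, 0.7, 3.9]
finger_gap: 13.4
('time', 7.2)
('tool_pos', [529.5, -376.01, 66.79])
('tcp_rot', [-179.91, 0.04, 167.96])
('ft_force', [-0.12, 0.7, 3.86])
('wrist_torque', [0.27, 0.11, -4.09])
('finger_gap', 13.41)
('joint_pos', [-39.87, 22.14, 85.73, -0.06, 72.05, -117.81])
[  3.81185219 -63.92673254 -45.0970459   -1.50138661  -0.50195161
  -5.11233777]
```

View pics/k2.png

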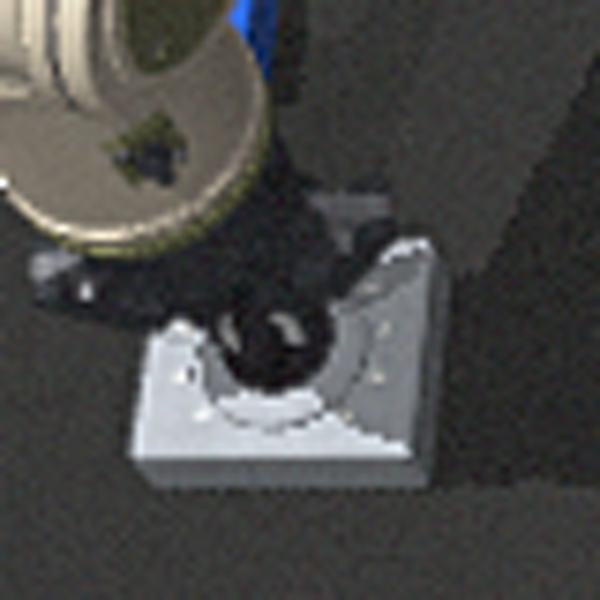

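The stop is reached, with a reaction of 2 to 4 N m from a yaw of about 158° on. I'll ease back part of the wind-up while keeping stop torque, then open.

```bash
python3 -m creep '0 0 0 0 0 3 0.8;0 0 0 0 0 6 0.8;0 0 0 0 0 6 0.8'; python3 -c "
from h import *
st()"
```

```text
time: 7.55
tool_pos: [529.5, -375.9, 66.6]
tcp_rot: [-179.9, 0.0, 161.7]
ft_force: [-0.4, -0.7, 2.8]
finger_gap: 13.4
('time', 7.55)
('tool_pos', [529.51, -375.95, 66.63])
('tcp_rot', [-179.9, 0.05, 161.75])
('ft_force', [-0.44, -0.72, 2.83])
('wrist_torque', [-0.01, 0.02, -1.87])
('finger_gap', 13.44)
('joint_pos', [-39.86, 22.15, 85.73, -0.08, 72.04, -111.58])
```

```bash
python3 -m creep '0 0 0 0 0 0 3;0 0 0 0 0 0 4;0 0 0 0 0 0 5;0 0 0 0 0 0 5;0 0 -4 0 0 0 5;0 0 -8 0 0 0 5;0 0 -12 0 0 0 5;0 0 -17 0 0 0 5;0 0 -22 0 0 0 5;0 0 -24 0 0 0 5;0 0 -24 0 0 0 5'; python3 -c "
from h import *
st();
for x in(-122,75): print(x,lamp(x,0,290));row(lamp(x,0,290),[180,0,169.7])"
```

```text
time: 8.65
tool_pos: [531.0, -376.7, 312.8]
tcp_rot: [-179.7, 0.5, 161.8]
ft_force: [0.0, -0.8, 0.5]
finger_gap: 50.3
('time', 8.65)
('tool_pos', [531.05, -376.75, 312.75])
('tcp_rot', [-179.7, 0.54, 161.78])
('ft_force', [0.05, -0.75, 0.53])
('wrist_torque', [-0.02, 0.05, 0.04])
('finger_gap', 50.31)
('joint_pos', [-39.82, 13.86, 69.68, -0.08, 95.85, -111.61])
-122 [673.848 -26.038 290.   ]
[-2.58 37.79  2.1  -0.34  0.52 -7.92] dist 379 t 8.65
75 [480.      9.225 290.   ]
[16.94 35.08  1.93 -0.34  0.52 -7.92] dist 390 t 8.65
```

```bash
python3 -m creep '-2.6 10 2 0 0 -2 0;-2.6 20 2 0 0 -4 0;-2.6 20 2 0 0 -4 0;-2.6 30 2 0 0 -6 0;-2.6 30 2 0 0 -6 0;-2.6 37.8 2 0 0.5 -8 0;-2.6 37.8 2 0 0.5 -8 0;-2.6 37.8 2 0 0.5 -8 0;-2.6 37.8 2 0 0.5 -8 0;-2.6 37.8 2 0 0.5 -8 0' 40; python3 - <<'E'
from h import *
import cv2
st()
row(lamp(-122,0,211),[180,0,169.7])
for n,(a,b) in {"scene":(155,200),"top":(100,200)}.items():
    im=imaging.snapshot(n); 
    cv2.imwrite(f"pics/f1{n}.png",cv2.resize(im[a:a+120,b:b+120],(400,400),interpolation=cv2.INTER_CUBIC)[:,:,::-1])
    cv2.imwrite(f"pics/kn{n}.png",im[:,:,::-1])
a=cv2.resize(cv2.imread("pics/kntop.png")[173:203,346:376],(400,400),interpolation=cv2.INTER_NEAREST)
b=cv2.resize(cv2.imread("pics/knscene.png")[250:280,140:170],(400,400),interpolation=cv2.INTER_NEAREST)
cv2.imwrite("pics/kn.png",np.hstack([a,b]).clip(0,100)*2)
cv2.imwrite("pics/f1.png",np.hstack([cv2.imread("pics/f1scene.png"),cv2.imread("pics/f1top.png")]))
E
```

```text
time: 9.65
tool_pos: [673.6, -25.3, 289.1]
tcp_rot: [-179.6, -0.2, 169.9]
ft_force: [-1.0, 0.0, 0.1]
finger_gap: 0.1
('time', 9.65)
('tool_pos', [673.59, -25.25, 289.09])
('tcp_rot', [-179.63, -0.16, 169.89])
('ft_force', [-1.0, 0.04, 0.07])
('wrist_torque', [-0.0, 0.03, 0.04])
('finger_gap', 0.07)
('joint_pos', [-6.31, 18.45, 66.67, -0.37, 95.06, -86.23])
[-0.06 -0.02  7.81 -0.38 -0.16  0.19] dist 78 t 9.65
```

View pics/kn.png

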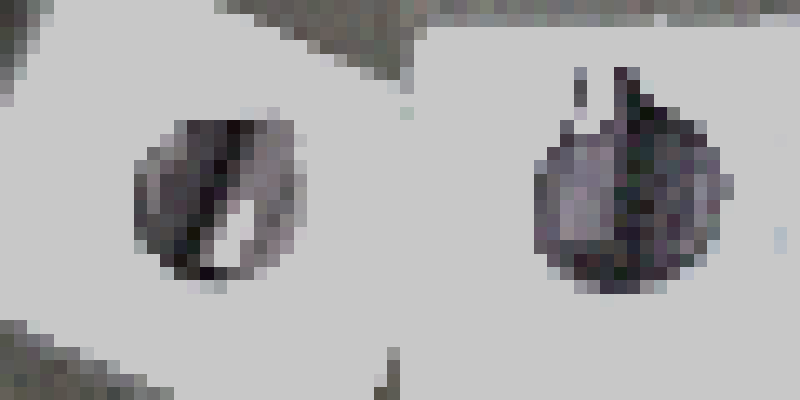

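View pics/f1.png

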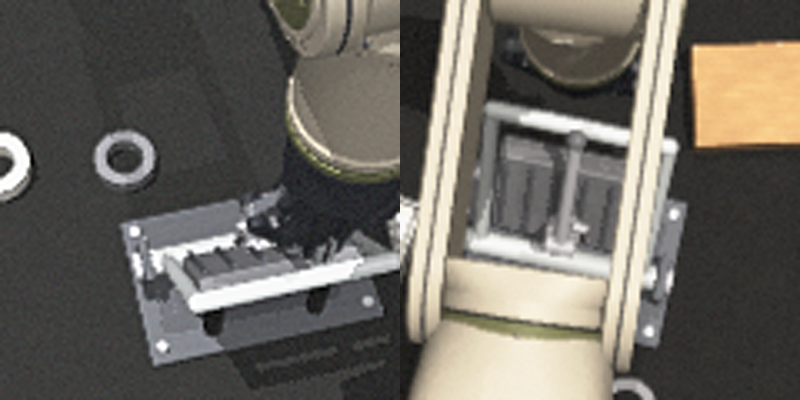

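The knob now lies along the box's short axis, at the off stop. Its index mark went from the left to the bottom in the top view. The fingers are shut beyond the foot, so I'll go down behind it and push.

```bash
python3 -m creep '0 0 3 0 0 0 0;0 0 6 0 0 0 0;0 0 7.7 0 0 0 0;0 0 7.7 0 0 0 0;0 0 7.7 0 0 0 0;0.8 0 7.7 0 0 0 0;1.6 0 7.7 0 0 0 0;2.4 0 7.7 0 0 0 0;3.2 0 7.7 0 0 0 0;3.2 0 7.7 0 0 0 0'; python3 -c "
from h import *
st()"
```

```text
time: 10.75
tool_pos: [641.8, -21.5, 214.7]
tcp_rot: [-179.6, 0.1, 169.8]
ft_force: [4.2, -0.3, 3.7]
finger_gap: 0.2
('time', 10.75)
('tool_pos', [641.8, -21.55, 214.74])
('tcp_rot', [-179.64, 0.07, 169.76])
('ft_force', [4.24, -0.29, 3.7])
('wrist_torque', [-0.05, -0.62, 0.06])
('finger_gap', 0.2)
('joint_pos', [-6.29, 14.37, 79.22, -0.37, 86.37, -86.02])
```

```bash
python3 -m creep '0.8 0 -0.3 0 0 0 0;1.6 0 -0.6 0 0 0 0;2.4 0 -0.9 0 0 0 0;3.2 0 -1.2 0 0 0 0;3.2 0 -1.2 0 0 0 0'; python3 - <<'E'
from h import *
import cv2
st()
for n,(a,b) in {"scene":(155,200),"top":(100,200)}.items():
    im=imaging.snapshot(n); 
    cv2.imwrite(f"pics/f2{n}.png",cv2.resize(im[a:a+120,b:b+120],(400,400),interpolation=cv2.INTER_CUBIC)[:,:,::-1])
cv2.imwrite("pics/f2.png",np.hstack([cv2.imread("pics/f2scene.png"),cv2.imread("pics/f2top.png")]))
E
```

```text
time: 11.25
tool_pos: [609.3, -15.5, 227.0]
tcp_rot: [-179.6, 0.0, 169.8]
ft_force: [2.0, 0.7, 2.1]
finger_gap: -0.2
('time', 11.25)
('tool_pos', [609.34, -15.51, 227.0])
('tcp_rot', [-179.64, 0.04, 169.77])
('ft_force', [2.01, 0.68, 2.08])
('wrist_torque', [0.01, -0.21, 0.01])
('finger_gap', -0.19)
('joint_pos', [-6.06, 9.06, 83.97, -0.36, 86.96, -85.81])
```

View pics/f2.png

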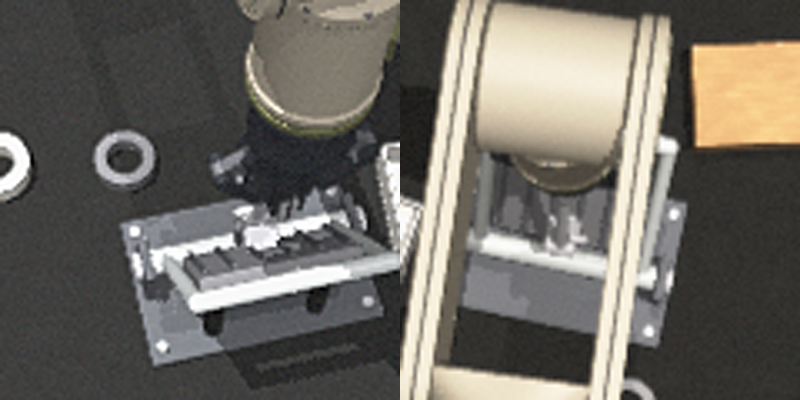

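```bash
python3 -m creep '1 0 0 0 0 0 0;2 0 0 0 0 0 0;3 0 0 0 0 0 0;4 0 0 0 0 0 0;5 0 0 0 0 0 0;6 0 0.2 0 0 0 0;7 0 0.5 0 0 0 0;7.8 0 0.8 0 0 0 0;8.6 0 1 0 0 0 0;8.6 0 1 0 0 0 0'; python3 -c "
from h import *
st()"
```

```text
time: 12.35
tool_pos: [524.1, -0.2, 215.9]
tcp_rot: [-179.6, -0.0, 169.8]
ft_force: [0.0, -0.6, 0.3]
finger_gap: -0.0
('time', 12.35)
('tool_pos', [524.15, -0.19, 215.9])
('tcp_rot', [-179.64, -0.03, 169.77])
('ft_force', [0.01, -0.63, 0.27])
('wrist_torque', [-0.01, -0.01, -0.0])
('finger_gap', -0.04)
('joint_pos', [-5.37, -3.8, 98.39, -0.36, 85.47, -85.12])
```

```bash
python3 -m creep '0.8 0 0.2 0 0 0 0;1.6 0 0.4 0 0 0 0;2.4 0 0.6 0 0 0 0;3.2 0 0.8 0 0 0 0;3.8 0 0.8 0 0 0 0;3.8 0 0.8 0 0 0 0'; python3 -c "
from h import *
st()"
```

```text
time: 12.95
tool_pos: [486.1, 6.7, 208.0]
tcp_rot: [-179.6, -0.0, 169.8]
ft_force: [-0.1, -0.2, -0.3]
finger_gap: -0.2
('time', 12.95)
('tool_pos', [486.09, 6.67, 207.98])
('tcp_rot', [-179.64, -0.03, 169.78])
('ft_force', [-0.07, -0.2, -0.26])
('wrist_torque', [-0.0, -0.05, -0.0])
('finger_gap', -0.17)
('joint_pos', [-4.99, -9.66, 104.62, -0.36, 85.1, -84.74])
```

```bash
python3 -c "
from h import *
row(lamp(-103.1,0,290),[180,0,79.7])"
```

```text
[-1.716e+01  6.000e-02 -8.210e+00 -3.100e-01  2.600e-01  9.008e+01] dist 190 t 12.95
```

```bash
python3 -m creep '0 0 -4 0 0 0 7;0 0 -8 0 0 0 7;-4 0 -8.2 0 0 16 7;-4 0 -8.2 0 0 16 7;-8 0 -8.2 0 0 32 7;-8 0 -8.2 0 0 32 7;-12 0 -8.2 0 0 48 7;-12 0 -8.2 0 0 48 7;-17.2 0 -8.2 0 0 64 7;-17.2 0 -8.2 0 0 64 7;-17.2 0 -8.2 0 0 80 7;-17.2 0 -8.2 0 0 80 7;-17.2 0 -8.2 0 0 90 7;-17.2 0 -8.2 0 0 90 7;-17.2 0 -8.2 0 0 90 7'; python3 - <<'E'
from h import *
import cv2
st()
row(lamp(-103.1,0,175),[180,0,79.7])
for n,(a,b) in {"scene":(155,200),"top":(100,200)}.items():
    im=imaging.snapshot(n); 
    cv2.imwrite(f"pics/f3{n}.png",cv2.resize(im[a:a+120,b:b+120],(400,400),interpolation=cv2.INTER_CUBIC)[:,:,::-1])
cv2.imwrite("pics/f3.png",np.hstack([cv2.imread("pics/f3scene.png"),cv2.imread("pics/f3top.png")]))
E
```

```text
time: 14.45
tool_pos: [655.6, -23.4, 289.9]
tcp_rot: [-180.0, 0.4, 79.9]
ft_force: [-1.0, -0.2, -0.6]
finger_gap: 69.9
('time', 14.45)
('tool_pos', [655.63, -23.36, 289.9])
('tcp_rot', [-179.98, 0.36, 79.95])
('ft_force', [-0.96, -0.2, -0.59])
('wrist_torque', [0.01, 0.02, -0.03])
('finger_gap', 69.87)
('joint_pos', [-6.32, 15.4, 70.23, -0.36, 94.41, 3.71])
[ 0.14 -0.05 11.49 -0.02  0.36  0.25] dist 115 t 14.45
```

View pics/f3.png

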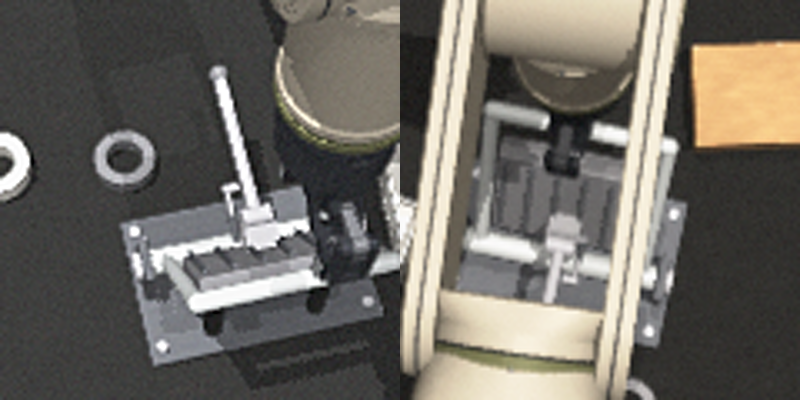

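```bash
python3 -c "
from h import *
print(proj('scene',lamp(132.5,0,136.6)), onz('scene',(265.4,176.9),136.6),lamp(132.5,0,136.6))"; python3 -m creep '0.1 0 3 0 0.3 0 6;0.1 0 6 0 0.3 0 6;0.1 0 9 0 0.3 0 6;0.1 0 10.6 0 0.3 0 6;0.1 0 11.5 0 0.3 0 6;0.1 0 11.5 0 0.3 0 6;0.1 0 11.5 0 0.3 0 6'; python3 -c "
from h import *
st()"
```

```text
[265.334133   177.08305478] [422.88727515  19.98730437 136.6       ] [423.42    19.5175 136.6   ]
time: 15.25
tool_pos: [656.4, -23.2, 176.6]
tcp_rot: [179.9, 0.1, 80.0]
ft_force: [-0.4, 0.7, -0.9]
finger_gap: 60.1
('time', 15.25)
('tool_pos', [656.4, -23.17, 176.62])
('tcp_rot', [179.9, 0.05, 80.0])
('ft_force', [-0.37, 0.67, -0.91])
('wrist_torque', [-0.01, -0.0, 0.01])
('finger_gap', 60.09)
('joint_pos', [-6.46, 17.72, 79.24, -0.06, 82.93, 3.55])
```

The kickstand foot is within 1 mm of where it should be when flipped down. Now I'll close on the bar.

```bash
python3 -m creep '0 0 0.2 0 0 0 2;0 0 0.2 0 0 0 1.2;0 0 0.2 0 0 0 1;0 0 0.2 0 0 0 1;0 0 0.2 0 0 0 1;0 0 0.2 0 0 0 1;0 0 0.2 0 0 0 1;0 0 0.2 0 0 0 1' 50; python3 - <<'E'
from h import *
import cv2
st()
im=imaging.snapshot("scene")[155:275,200:320]; cv2.imwrite("pics/g1.png",cv2.resize(im,(600,600),interpolation=cv2.INTER_CUBIC)[:,:,::-1])
E
```

```text
time: 16.05
tool_pos: [656.5, -23.2, 175.7]
tcp_rot: [179.9, 0.1, 80.0]
ft_force: [-3.2, 0.1, 6.4]
finger_gap: 14.3
('time', 16.05)
('tool_pos', [656.54, -23.16, 175.72])
('tcp_rot', [179.86, 0.05, 80.0])
('ft_force', [-3.18, 0.1, 6.45])
('wrist_torque', [0.11, 0.63, -0.07])
('finger_gap', 14.29)
('joint_pos', [-6.46, 17.74, 79.32, -0.06, 82.8, 3.55])
```

View pics/g1.png

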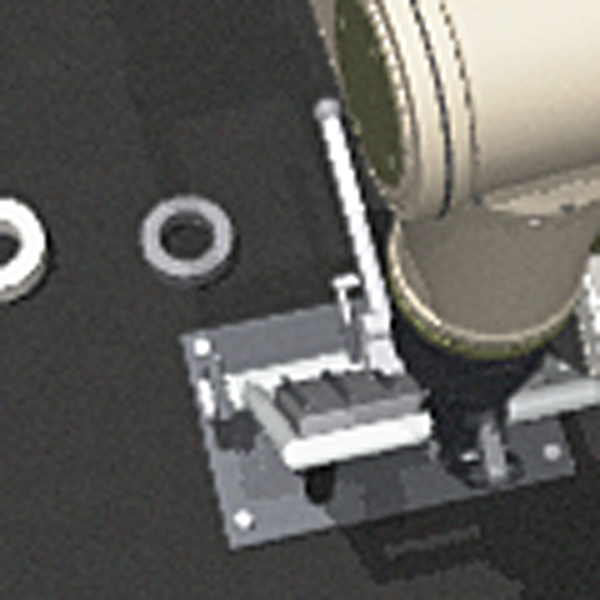

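```bash
python3 - <<'E'
from h import *
s=r.sense();R0=Ro.from_euler('xyz',s['tcp_rot'],degrees=True);p=s['tool_pos']
YL=np.array([-XL[1],XL[0],0]);H=np.r_[O,45.]
print("lamp xy",(p[:2]-O)@XL,(p[:2]-O)@YL[:2])
for a in [3,6,9,12,15,18,21,24,27,30,33,34.95]:
    Q=Ro.from_rotvec(YL*a,degrees=True); q=H+Q.apply(p-H)
    print(a,np.round(R0.inv().apply(q-p)/10,2),np.round((R0.inv()*Q*R0).as_rotvec(degrees=True),1))
E
```

```text
lamp xy -104.48573778657607 0.26855744858940156
3 [ 0.   -0.7  -0.53] [-3. -0.  0.]
6 [ 0.01 -1.42 -1.02] [-6. -0.  0.]
9 [ 0.01 -2.17 -1.48] [-9. -0.  0.]
12 [ 0.01 -2.94 -1.89] [-12.   -0.1   0. ]
15 [ 0.02 -3.73 -2.27] [-15.   -0.1   0. ]
18 [ 0.02 -4.55 -2.6 ] [-18.   -0.1   0. ]
21 [ 0.03 -5.37 -2.89] [-21.   -0.1   0. ]
24 [ 0.03 -6.21 -3.13] [-24.   -0.1   0. ]
27 [ 0.04 -7.07 -3.34] [-27.   -0.1   0. ]
30 [ 0.04 -7.93 -3.49] [-30.   -0.2   0. ]
33 [ 0.04 -8.8  -3.6 ] [-33.   -0.2   0. ]
34.95 [ 0.05 -9.37 -3.65] [-35.   -0.2   0. ]
```

```bash
python3 -m creep '0 -0.7 -0.53 -3 0 0 1;0 -1.42 -1.02 -6 0 0 1;0 -2.17 -1.48 -9 0 0 1;0 -2.94 -1.89 -12 0 0 1;0 -2.94 -1.89 -12 0 0 1'; python3 -c "
from h import *
st()"
```

```text
time: 16.6
tool_pos: [626.5, -17.7, 194.8]
tcp_rot: [167.8, 0.1, 80.0]
ft_force: [0.5, -0.3, -2.7]
finger_gap: 14.2
('time', 16.6)
('tool_pos', [626.47, -17.72, 194.85])
('tcp_rot', [167.78, 0.05, 80.02])
('ft_force', [0.45, -0.3, -2.69])
('wrist_torque', [0.05, 0.02, -0.06])
('finger_gap', 14.23)
('joint_pos', [-5.75, 1.25, 96.5, -1.01, 70.06, 4.46])
```

```bash
python3 - <<'E'
from h import *
s=r.sense();R0=Ro.from_euler('xyz',s['tcp_rot'],degrees=True);p=s['tool_pos']
YL=np.array([-XL[1],XL[0],0]);H=np.r_[O,45.]
for a in [3,6,9,12,15,18,21,22.9]:
    Q=Ro.from_rotvec(YL*a,degrees=True); q=H+Q.apply(p-H)
    print(a,np.round(R0.inv().apply(q-p)/10,2),np.round((R0.inv()*Q*R0).as_rotvec(degrees=True),1))
E
```

```text
3 [ 0.   -0.7  -0.53] [-3. -0. -0.]
6 [ 0.01 -1.42 -1.02] [-6. -0. -0.]
9 [ 0.01 -2.17 -1.47] [-9.  -0.1 -0. ]
12 [ 0.02 -2.95 -1.88] [-12.   -0.1  -0. ]
15 [ 0.02 -3.74 -2.25] [-15.   -0.1  -0. ]
18 [ 0.03 -4.55 -2.57] [-18.   -0.1  -0. ]
21 [ 0.03 -5.38 -2.86] [-21.   -0.1  -0. ]
22.9 [ 0.04 -5.91 -3.01] [-22.9  -0.1  -0. ]
```

```bash
python3 -m creep '0 -0.7 -0.53 -3 0 0 1;0 -1.42 -1.02 -6 0 0 1;0 -2.17 -1.47 -9 0 0 1;0 -2.95 -1.88 -12 0 0 1;0 -3.74 -2.25 -15 0 0 1;0 -4.55 -2.57 -18 0 0 1;0 -5.38 -2.86 -21 0 0 1;0 -5.91 -3.01 -22.9 0 0 1;0 -5.91 -3.01 -22.9 0 0 1;0 -5.91 -3.01 -22.9 0 0 1'; python3 - <<'E'
from h import *
import cv2
st()
s=r.sense();R=Ro.from_euler('xyz',s['tcp_rot'],degrees=True);g=s['tool_pos']-R.as_matrix()[:,2]*19
print("grasp lamp x",(g[:2]-O)@XL,"z",g[2])
for n,(a,b) in {"scene":(155,200),"top":(100,200)}.items():
    im=imaging.snapshot(n); cv2.imwrite(f"pics/u{n}0.png",im[:,:,::-1])
    cv2.imwrite(f"pics/u{n}.png",cv2.resize(im[a:a+120,b:b+120],(400,400),interpolation=cv2.INTER_CUBIC)[:,:,::-1])
cv2.imwrite("pics/u.png",np.hstack([cv2.imread("pics/uscene.png"),cv2.imread("pics/utop.png")]))
for e in(-72,72):
  for n in("scene","top"): print(e,n,proj(n,lamp(0,e,225)))
print(proj("scene",lamp(35+140*np.sin(2.02),0,105+140*np.cos(2.02))))
E
```

```text
time: 17.6
tool_pos: [563.1, -6.2, 211.3]
tcp_rot: [145.0, 0.0, 80.0]
ft_force: [1.5, 3.1, -4.4]
finger_gap: 14.3
('time', 17.6)
('tool_pos', [563.14, -6.25, 211.3])
('tcp_rot', [145.03, 0.02, 80.03])
('ft_force', [1.49, 3.07, -4.43])
('wrist_torque', [0.51, 0.41, 0.28])
('finger_gap', 14.31)
('joint_pos', [-3.4, -30.55, 127.25, -5.04, 48.62, 8.72])
grasp lamp x 1.3393450047129896 z 226.86520176593916
-72 scene [304.38733683 194.6779865 ]
-72 top [221.74910943 165.58026926]
72 scene [253.00346408 205.0773018 ]
72 top [271.01494835 176.04055452]
[262.01999059 184.83287078]
```

View pics/u.png

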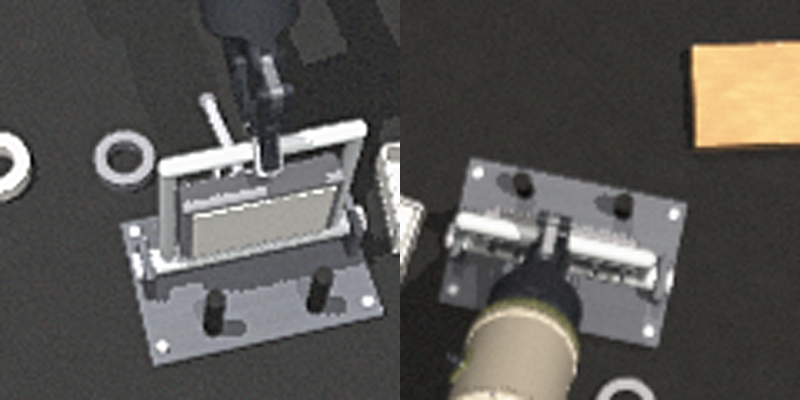

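```bash
python3 - <<'E'
from h import *
import cv2
for n in("top","scene"):
    g=cv2.cvtColor(cv2.imread(f"pics/u{n}0.png"),cv2.COLOR_BGR2GRAY).astype(int)
    print(n)
    for e in (-60,-45,-30,30,45,60):
        u,v=proj(n,lamp(0,e,225)); c=int(round(u)); v0=int(round(v)); print(e,c,round(v,1),v0-6,g[v0-6:v0+8,c])
t=cv2.imread("pics/utop0.png");s=cv2.imread("pics/uscene0.png")
a=cv2.resize(t[150:200,212:282],(700,500),interpolation=cv2.INTER_NEAREST)
for L in(0,-.05,.05):
    p=[(proj("top",lamp(180*np.sin(L),e,45+180*np.cos(L)))-[212,150]+.5)*10 for e in(-72,72)]
    cv2.line(a,*[tuple(int(k) for k in q) for q in p],(0,255,0) if L==0 else ((255,0,0) if L<0 else (0,0,255)),1)
cv2.imwrite("pics/ut.png",a)
E
```

```text
top
-60 226 166.5 160 [139 135 141 178 197 227 248 252 247 219 139 124  84  87]
-45 231 167.5 162 [141 140 116 150 226 248 252 248 224 140  78  47  55  88]
-30 236 168.6 163 [122 132 111 125 150 182 196 174 146 115  90  49  54  89]
30 257 173.0 167 [150 173 178 187 189 242 251 251 238 192  98  85  63  74]
45 262 174.1 168 [152 177 177 187 195 241 251 251 239 197  94  89  57  71]
60 267 175.2 169 [129 162 171 191 194 240 251 251 241 201 111 100  95  95]
scene
-60 300 195.5 190 [ 36  45 169 255 250 250 252 219  57  33  47  89 124 121]
-45 295 196.6 191 [ 37  48 172 255 251 250 253 223  56  24  51 119 123 122]
-30 290 197.7 192 [ 47  48 176 255 208 222 209 184  73  36  45  98 121 122]
30 268 202.0 196 [227 234 236 251 249 248 250 242 156  57  55 119 122 122]
45 263 203.1 197 [ 54  45 115 255 253 249 251 239 159  71  85 117 125 119]
60 257 204.2 198 [ 54  47  89 252 255 249 250 250 189  50  49  73 102 124]
```

View pics/ut.png

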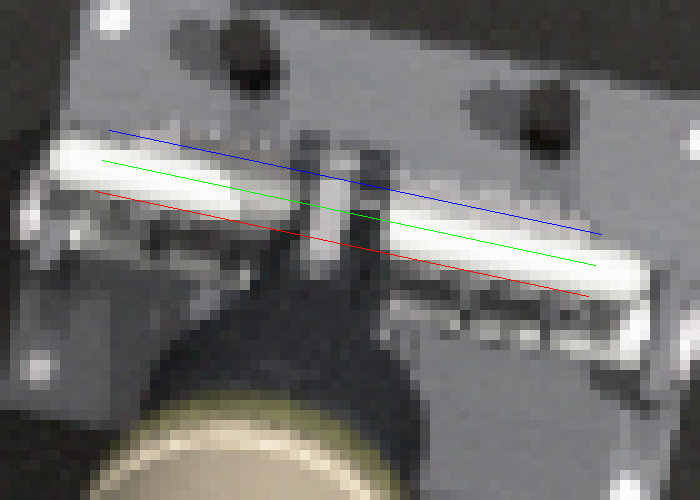

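```bash
python3 -m creep '0 0 0 0 0 0 1;0 0 0 0 0 0 1;0 0 0 0 0 0 1;0 0 0 0 0 0 1;0 0 0 0 0 0 1'; python3 - <<'E'
from h import *
import cv2
st()
d=[]
for n in("scene","top"):
    im=imaging.snapshot(n)[:,:,::-1]; a=cv2.imread(f"pics/{n}0.png")
    d.append(np.vstack([a,im])[:, :] if 0 else im)
    cv2.imwrite(f"pics/{n}_end.png",im)
    # displacement of bystander patches by template match in the top view
    if n=="top":
        for k,(u,v) in dict(tape_a=(268,222),tape_b=(305,236),bin=(191,171),carton=(310,128),driver=(115,235),can=(363,122),wrench=(124,150)).items():
            T=a[v-20:v+20,u-20:u+20]; W=im[v-28:v+28,u-28:u+28]
            m=cv2.matchTemplate(np.ascontiguousarray(W),T,cv2.TM_CCOEFF_NORMED); _,q,_,l=cv2.minMaxLoc(m); print(k,round(q,3),l[0]-8,l[1]-8)
E
```

```text
time: 18.2
tool_pos: [563.5, -6.3, 211.3]
tcp_rot: [145.0, 0.0, 80.0]
ft_force: [3.4, 3.4, -3.9]
finger_gap: 14.1
('time', 18.2)
('tool_pos', [563.46, -6.33, 211.27])
('tcp_rot', [145.02, 0.02, 80.02])
('ft_force', [3.45, 3.4, -3.9])
('wrist_torque', [0.49, 0.23, 0.25])
('finger_gap', 14.06)
('joint_pos', [-3.41, -30.49, 127.22, -5.04, 48.59, 8.72])
tape_a 0.714 0 0
tape_b 0.999 0 0
bin 0.998 0 0
carton 0.999 0 0
driver 0.997 0 0
can 0.999 0 0
wrench 0.999 0 0
```

View pics/top_end.png

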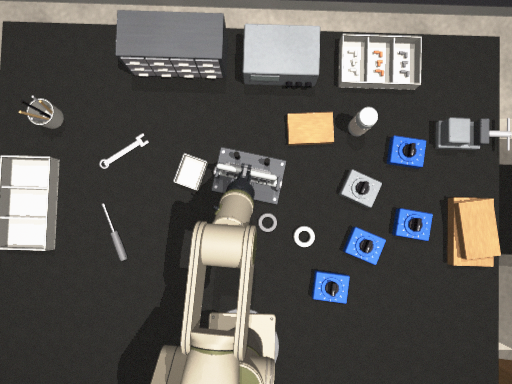

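The top view shows the light held upright at (247,175). The bystanders are unmoved; tape_a at (268,222) only has the arm beside it. The knob at (361,188) is still at the off stop. Handing in.

```bash
python3 -c "
from bench import r
r.hand_in()"
```

```text
the job is handed in; nothing more can be done
```

The job is done and handed in after about 18 s of the 72 s allowed. No verdict was reported.

- **Dimmer:** I turned it about 72° anticlockwise until it met the off stop, where the reaction torque rose to 2–4 N m. The picture after I let go shows it still there.
- **Kickstand:** I pushed it over centre with shut fingers and it snapped down. Its foot measured within 1 mm of the flipped-down position. In the picture taken with the light upright, the foot was within half a pixel of where it should be.
- **Frame:** I gripped the top bar in the middle with 50 N and brought the frame upright along its arc. The pictures put it within about 0.015 rad of upright, slightly to the kickstand's side. The last force reading was about 6 N and steady, with the bar still held.
- **Bystanders:** None shifted in the top view. The match for tape_a was weaker (0.71), probably because the arm now covers part of that picture patch; its best position was unchanged.

One reading disagreed with the given sizes. The finger gap on the 16 mm bar was about 14 mm, and on the 14 mm knob grip about 13 mm, so the gripper seems to read 1–2 mm low under load.

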